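# Find the free-running banding wheel and fit the bat

## Robot

A 6-joint arm with a two-finger parallel gripper is mounted at the origin on the work surface. World frame = base frame: x ahead of the robot, y to its left, z up, the work surface at z = 0. Lengths are in m, angles in rad, forces in N, time in s.
With the tool pointing down it reaches from about 0.25 to 0.8 m from the base axis. Payload 8.5 kg.
Tool frame: the origin (TCP) lies on the centre line of the jaws, within the pads' length; the fingertips stand 11 mm ahead of it and the grasp point (between the pads) lies 8 mm behind it (r.tcp_to_tips is the distance from the TCP to the fingertips, in m); z points along the fingers, y is the line along which they close (so a half turn about z gives the same grasp; the last joint's range is limited). The gripper opens to 85 mm and grips with 20 to 120 N. Pads are 22 mm wide; open, the fingers measure 114 mm over their backs; the gripper's body (76 mm by 85 mm) begins 54 mm behind the grasp point. The pads swing forward as they close: fully open they stand 13 mm farther back than shut.
Start: joints at [1.283, 0.238, -0.013, 1.319, 0, 1.571], TCP at [0.149, 0.503, 0.242] pointing down, gripper open.
Joint ranges: [-2.66, 2.66], [-1.03, 1.9], [-1.14, 1.46], [-1.82, 2.27], [-1.45, 1.34], [-3.14, 3.14]. Speed limits (rad/s): [2.22, 2.22, 2.79, 3.14, 3.14, 3.14].

## Interface

Orientations are given as a unit quaternion [x, y, z, w].
In Python, from cell import get_obs, viewer, r gives the robot as it stands.
- The arm moves only by the tool step_arm, never from a script. Its arguments are lists of equal length, an entry for each row: "offset": the shift along the tool's x, y, z in cm, a list of three; "roll": the turn about the tool's z in rad; "gripper": the opening in per cent of the stroke, from 0 (shut) to 100 (fully open). A call has exactly 10 rows; each row is the pose to reach, as a shift and turn from the pose commanded when the call began, along the tool's axes at that moment; what a row does not reach only later rows make up. A row lasts 1/8 s, in which the tool goes at most 62.5 mm and 10.7 degrees, less where a joint would pass 70% of its speed; a pose out of reach is approached as far as the arm can. A call with a gripper value outside its range is refused whole. The fingers move at their own pace and stop on an object; "grip_force" is the grip in N (left out, the last holds). Time passes only in rows, so rows that repeat a pose let the fingers close, or fill a call up. It gives the time, the measured TCP pose, the force, the opening and the grip force at its end, in the units of the state.
- get_obs(): the state, without advancing time (a new reading comes with each control period).
- viewer.read_camera(name): name is "scene" or "top" or "wrist"; returns a dict with "img" (400x640x3 uint8, blue, green, red), "fx", "fy", "cx", "cy" (pixels), "origin" and "attitude" of the camera in the world; the wrist camera has in their place "tool_from_camera" (4x4, takes a point from camera to tool coordinates, whose origin is the TCP and whose axes are the flange's). Camera axes: x right, y up, looking along -z (the intrinsics and any distortion apply to the point x, -y, -z); pixel columns grow to the right and rows downward; lengths in m; the calibration is good to about 2 mm. A picture is of the moment at which its call begins: read the wrist's pose just before it. There is no depth.
- r.hand_in(): hands the job in; it is judged then, once.
The state is a dict: "clock": time; "joints": joint angles; "qvel": joint speeds; "tau": joint torques, N m; "eef_pos": TCP position; "ee_rot": TCP orientation; "force": force on the tool from outside, world axes, zero at the start; "torque": the same for the moment, N m; "finger_gap": opening from 0.0 (shut) to 1.0 (fully open); "finger_force": force on a finger pad.
Only numpy, scipy, OpenCV 4.12 (cv2) and the standard library are available. Lean on these libraries where they do the work, as an engineer would, in place of code of your own. Each camera call takes 0.05 s, during which the arm holds its last target. There are 200 camera calls.

## Task

Two of these three banding wheels bind and only one still runs free: spin every wheel a third of a turn or more by pushing one of its pins, feeling the drag, and then seat the wooden bat flat on the face of the free-running wheel with its two holes over both pins. Be gentle with the wheels (never push or press on them with more than 40 N), leave the wheel with the bat at rest, and do not push the other things about.

Things in the scene. Friction and masses are not known exactly. Their poses are not given: they have to be found in the camera images.
- bat: the bat: a loose plywood bar 150 mm long (x), 40 mm wide (y), 18 mm thick (z), 0.12 kg, flat on the table left of the wheels. Origin: centre of its underside. Two 14 mm through holes on its long axis, 50 mm either side of the centre, go over the two pins of a wheel; it is alike both ways round and both faces. Grasp it across its 40 mm width at the middle
- wheel_a (a joint): turn angle (rad) of banding wheel A, the right one seen from the robot: grows counter-clockwise from above, counts on past full turns, no stops, starts within 0.5 of 0. The pin of point pin_a lies at this angle from world x. A free wheel needs under 1 N at the pin and runs on when let go; a binding one needs a steady 5 to 10 N and stops dead
- centre_a (a point): centre of the flat upper face of wheel A, on its upright axis, 85 mm above the table; x axis along the pins. The head is a round aluminium disc, 140 mm across, on a heavy grey base fixed to the table. Two brass pins, 50 mm either side of the axis, 10 mm thick, 16 mm high, coned over the top 5 mm. The wheels look alike; which one is free changes from start to start
- pin_a (a point): tip of one of the two pins of wheel A; the other is opposite it. A fingertip pushing a pin square to its radius turns the wheel; pushing it askew wedges and the force climbs
- wheel_b (a joint): turn angle (rad) of banding wheel B, the middle one seen from the robot: grows counter-clockwise from above, counts on past full turns, no stops, starts within 0.5 of 0. The pin of point pin_b lies at this angle from world x. A free wheel needs under 1 N at the pin and runs on when let go; a binding one needs a steady 5 to 10 N and stops dead
- centre_b (a point): centre of the flat upper face of wheel B, on its upright axis, 85 mm above the table; x axis along the pins. The head is a round aluminium disc, 140 mm across, on a heavy grey base fixed to the table. Two brass pins, 50 mm either side of the axis, 10 mm thick, 16 mm high, coned over the top 5 mm. The wheels look alike; which one is free changes from start to start
- pin_b (a point): tip of one of the two pins of wheel B; the other is opposite it. A fingertip pushing a pin square to its radius turns the wheel; pushing it askew wedges and the force climbs
- wheel_c (a joint): turn angle (rad) of banding wheel C, the left one seen from the robot: grows counter-clockwise from above, counts on past full turns, no stops, starts within 0.5 of 0. The pin of point pin_c lies at this angle from world x. A free wheel needs under 1 N at the pin and runs on when let go; a binding one needs a steady 5 to 10 N and stops dead
- centre_c (a point): centre of the flat upper face of wheel C, on its upright axis, 85 mm above the table; x axis along the pins. The head is a round aluminium disc, 140 mm across, on a heavy grey base fixed to the table. Two brass pins, 50 mm either side of the axis, 10 mm thick, 16 mm high, coned over the top 5 mm. The wheels look alike; which one is free changes from start to start
- pin_c (a point): tip of one of the two pins of wheel C; the other is opposite it. A fingertip pushing a pin square to its radius turns the wheel; pushing it askew wedges and the force climbs
- bowl: bystander: terracotta bowl, 120 mm across, 55 mm high; origin at the centre of its underside
- cup: bystander: white cup without handle, 72 mm across, 80 mm high; origin at the centre of its underside
- jar: bystander: amber glass jar with black cap, 68 mm across, 100 mm high; origin at the centre of its underside
- rib: bystander: flat wooden throwing rib, 50 x 100 x 8 mm; origin at the centre of its underside
- spatula: bystander: 200 mm spatula lying flat; origin at the centre of its underside at mid-length
- pot: bystander: small closed terracotta pot, 90 mm across, 85 mm high; origin at the centre of its underside
Mind the look-alikes: they are no part of the job. What is shaped like the bat but black, purple or yellow is not meant.

How it is judged:
On the way:
1. all three wheels have been turned (each beyond 1.5 rad of joint angle, either way; a third of a turn from any start does it) ((value of joint wheel_a above 1.5 rad or value of joint wheel_a below -1.5 rad) and (value of joint wheel_b above 1.5 rad or value of joint wheel_b below -1.5 rad) and (value of joint wheel_c above 1.5 rad or value of joint wheel_c below -1.5 rad)), for 0.1 s.
At the end, for the whole second after the job is handed in: The bat is on the free-running wheel: within 6 mm of its axis, flat on the face within 3 mm, within 0.09 rad of the pin line, wheel at rest (below 0.2 rad/s). The judge knows the free wheel by its inner load: a binding head bears over 10 N, the free one under 5.5 N, bat included (((horizontal distance between bat and centre_a below 0.006 m and z of bat in the frame of centre_a below 0.021 m and angle between the x axis of bat and the x axis of centre_a, either way round below 0.09 rad and angle between the z axis of bat and the z axis of centre_a, either way round below 0.05 rad and contact force between wheel_a and anything else below 5.5 N and velocity of joint wheel_a between -0.2 and 0.2 rad/s) or (horizontal distance between bat and centre_b below 0.006 m and z of bat in the frame of centre_b below 0.021 m and angle between the x axis of bat and the x axis of centre_b, either way round below 0.09 rad and angle between the z axis of bat and the z axis of centre_b, either way round below 0.05 rad and contact force between wheel_b and anything else below 5.5 N and velocity of joint wheel_b between -0.2 and 0.2 rad/s) or (horizontal distance between bat and centre_c below 0.006 m and z of bat in the frame of centre_c below 0.021 m and angle between the x axis of bat and the x axis of centre_c, either way round below 0.09 rad and angle between the z axis of bat and the z axis of centre_c, either way round below 0.05 rad and contact force between wheel_c and anything else below 5.5 N and velocity of joint wheel_c between -0.2 and 0.2 rad/s))); the robot touches nothing.
It fails at once if a wheel pushed or pressed by the robot with more than 40 N (contact force between any of the fingers, the arm and wheel_a above 40 N or contact force between any of the fingers, the arm and wheel_b above 40 N or contact force between any of the fingers, the arm and wheel_c above 40 N).
It fails at once if the bat forced onto a wheel with more than 40 N (contact force between bat and wheel_a above 40 N or contact force between bat and wheel_b above 40 N or contact force between bat and wheel_c above 40 N).
It fails at once if a bystander pushed more than 30 mm from its place (distance of any of bowl, cup, jar, rib, spatula, pot from where it was at the start of the episode above 0.03 m).
It also fails if it takes over 72 s, if anything falls off the work surface, if the arm or the gripper's body presses on something with over 40 N, if the wrist force passes 120 N, or if a joint passes its speed limit or range.

## Working session

There is one attempt and no reset: what is moved stays moved. The work goes in short steps, Python scripts to look and compute and a tool call to move; the robot and the scene stay as the last step left them, time stands still between calls to the robot, and variables do not carry over. Pictures are saved under pics/ and viewed, at most 10 in all, crops included, and the job is handed in when it is done.

Besides the shell and the picture viewer there is one more tool, called after "Emit:" as name(argument=value, ...) on one line, values as JSON. step_arm: Moves the arm, as the interface text tells. Its arguments: {"type":"object","properties":{"offset":{"type":"array","items":{"type":"array","items":{"type":"number"}}},"roll":{"type":"array","items":{"type":"number"}},"gripper":{"type":"array","items":{"type":"number"}},"grip_force":{"type":"number"}},"required":["offset","roll","gripper"]}

```bash
mkdir -p pics; cat > h.py <<'E'
import numpy as np, cv2
from cell import get_obs, viewer, r
from scipy.spatial.transform import Rotation as R
def cam(n):
    o=get_obs(); return viewer.read_camera(n),o
def att(c):
    a=np.array(c['attitude']); return a if a.shape==(3,3) else R.from_quat(a).as_matrix()
def ray(c,u,v,o=None):
    d=np.array([(u-c['cx'])/c['fx'],-(v-c['cy'])/c['fy'],-1.])
    if 'origin' in c: return np.array(c['origin']),att(c)@d
    T=np.array(c['tool_from_camera']); Rt=R.from_quat(o['ee_rot']).as_matrix()
    return np.array(o['eef_pos'])+Rt@T[:3,3], Rt@T[:3,:3]@d
def at(c,u,v,z,o=None):
    p,d=ray(c,u,v,o); return p+d*(z-p[2])/d[2]
E
python3 - <<'E'
from h import *
for n in('top','scene'):
    c,o=cam(n); cv2.imwrite(f'pics/{n}0.png',c['img']); print({k:v for k,v in c.items() if k!='img'})
print(o)
E
```

```text
{'fx': 472.8429106905701, 'fy': 472.8429106905701, 'cx': 321.4994927062897, 'cy': 204.7910502227587, 'origin': array([0.40910105, 0.01097187, 1.40500862]), 'attitude': array([-0.03141041,  0.02031914,  0.71173892, -0.70144724])}
{'fx': 381.9452144328202, 'fy': 381.9452144328202, 'cx': 322.5397294363293, 'cy': 200.01167005804294, 'origin': array([1.36024988, 0.11435806, 0.78901232]), 'attitude': array([0.29340854, 0.31765246, 0.6783152 , 0.59405121])}
{'clock': 0.05, 'joints': array([ 1.28301958e+00,  2.38781682e-01, -1.42232252e-02,  1.31920101e+00,
       -2.21864962e-05,  1.57082997e+00]), 'qvel': array([ 2.96931371e-04,  3.41190760e-04,  1.76711867e-03,  1.24256756e-03,
       -3.72033007e-04,  1.79086673e-05]), 'tau': array([-8.50228498e-04, -5.40237129e+01,  3.47373283e+01,  1.32144659e-02,
        1.35034554e-05,  7.55951504e-06]), 'eef_pos': array([0.14890318, 0.50303981, 0.24168922]), 'ee_rot': array([ 1.43408980e-01,  9.89663260e-01, -6.99102858e-04, -9.00717304e-05]), 'force': array([ 0.28411146, -0.96674237, -0.3688407 ]), 'torque': array([0.03033477, 0.02289687, 0.05232328]), 'finger_force': 0.0, 'finger_gap': 1.001956865327715}
```

View pics/top0.png

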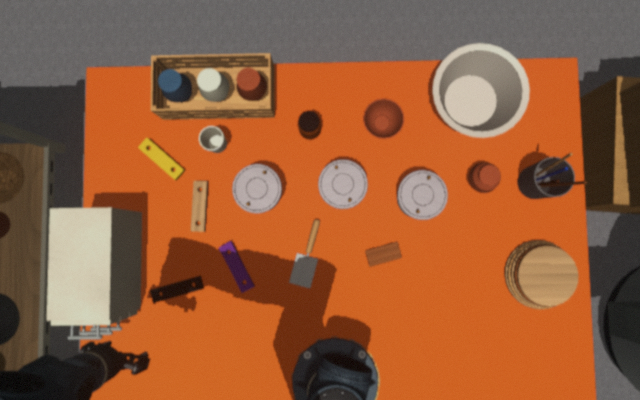

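View pics/scene0.png

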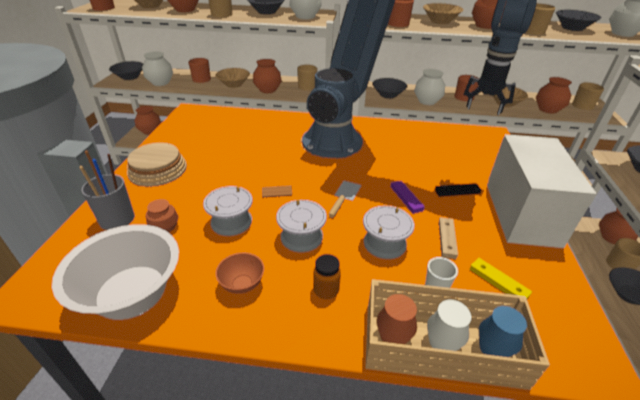

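Four bar shapes appear in the top view: yellow (161,158), purple (236,266), black (177,289) and plain wood (199,206). Only the wooden one at (199,206) fits the description. The wheels are C (257,188), B (343,184) and A (422,194). I'll confirm with an enlarged crop.

```bash
python3 - <<'E'
import cv2
i=cv2.imread('pics/top0.png')
cv2.imwrite('pics/crop1.png',cv2.resize(i[140:240,180:460],(798,285),interpolation=cv2.INTER_CUBIC))
E
```

```text
(no output)
```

View pics/crop1.png

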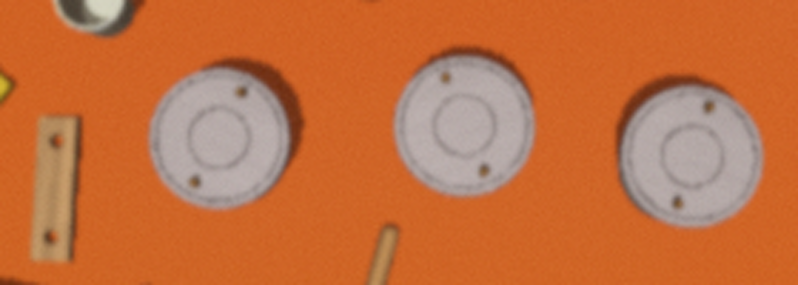

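The crop shows the wooden bat with two holes at crop px (56,140) and (50,237). The wheel pins are C (242,92)/(195,182), B (446,77)/(484,170) and A (709,107)/(677,202).

```bash
python3 - <<'E'
from h import *
c,o=cam('top'); s=2.85
f=lambda u,v,z: at(c,180+(u+.5)/s-.5,140+(v+.5)/s-.5,z)
for n,(ctr,p,q) in dict(C=((219,138),(242,92),(195,182)),B=((465,125),(446,77),(484,170)),A=((691,156),(709,107),(677,202))).items():
    P,Q=f(*p,.101),f(*q,.101); d=P-Q
    print(n,f(*ctr,.085).round(4),P.round(4),Q.round(4),((P+Q)/2).round(4),'ang',np.arctan2(d[1],d[0]).round(3),np.hypot(*d[:2]).round(3))
P,Q=f(56,140,.018),f(50,237,.018);d=P-Q
print('bat',((P+Q)/2).round(4),np.arctan2(d[1],d[0]),np.hypot(*d[:2]))
x,y=f(55,189,.018)[:2];print(x,y)
Rt=R.from_quat(o['ee_rot']).as_matrix();print(Rt.round(3))
w,o=cam('wrist');print(w['tool_from_camera'],w['fx'],w['cx'],w['cy'])
# bystanders
for n,u,v,z in(('cup',211,139,.08),('jar',310,123,.1),('bowl',383,118,.05),('pot',485,176,.085),('sp handle end',317,221,.01),('sp end',302,285,.01)): print(n,at(c,u,v,z).round(3))
E
```

```text
C [0.5559 0.2132 0.085 ] [0.5989 0.188  0.101 ] [0.5114 0.2343 0.101 ] [0.5552 0.2111 0.101 ] ang -0.486 0.099
B [ 0.5649 -0.0297  0.085 ] [ 0.6104 -0.0115  0.101 ] [ 0.5188 -0.0469  0.101 ] [ 0.5646 -0.0292  0.101 ] ang 0.369 0.098
A [ 0.5308 -0.2506  0.085 ] [ 0.5769 -0.2662  0.101 ] [ 0.4849 -0.2326  0.101 ] [ 0.5309 -0.2494  0.101 ] ang -0.351 0.098
bat [0.5136 0.396  0.018 ] -0.056811793901089515 0.1008676926704836
0.5128718737097387 0.39396356356816664
[[-0.959  0.284 -0.   ]
 [ 0.284  0.959 -0.001]
 [ 0.    -0.001 -1.   ]]
[[ 9.87584466e-06  9.65216857e-01  2.61450604e-01  6.70976800e-02]
 [ 1.00000000e+00 -9.07521899e-06 -4.26960307e-06 -2.80476085e-04]
 [-1.74837137e-06  2.61450604e-01 -9.65216857e-01 -1.31490606e-01]
 [ 0.00000000e+00  0.00000000e+00  0.00000000e+00  1.00000000e+00]] 277.4542632242319 316.9577067419477 197.18744627246767
cup [0.699 0.343 0.08 ]
jar [0.735 0.06  0.1  ]
bowl [ 0.759 -0.151  0.05 ]
pot [ 0.58  -0.427  0.085]
sp handle end [0.464 0.046 0.01 ]
sp end [0.277 0.092 0.01 ]
```

```bash
cat >> h.py <<'E'
import json,os
C={'A':((.5308,-.2500),-.351),'B':((.5648,-.0294),.369),'C':((.5555,.2120),-.486)}
def cur(o):
    m=R.from_quat(o['ee_rot']).as_matrix(); return [*o['eef_pos'],np.arctan2(m[1,0],m[0,0])]
def start(o):
    m=cur(o)
    if not os.path.exists('cmd.json'): return m
    s=json.load(open('cmd.json')); d=np.array(m)-s; d[3]=(d[3]+np.pi)%(2*np.pi)-np.pi
    print('meas-cmd',d.round(4)); return s
def plan(rows,grip=0,reset=False):
    """rows: world [x,y,z,h] each; prints offsets(cm) and roll"""
    o=get_obs(); s=cur(o) if reset else start(o); h=s[3]
    B=np.array([[np.cos(h),np.sin(h),0],[np.sin(h),-np.cos(h),0],[0,0,-1]])
    rows=list(rows); rows+=[rows[-1]]*(10-len(rows)); assert len(rows)==10
    off=[(B@(np.array(q[:3])-s[:3])*100).round(2).tolist() for q in rows]
    roll=[round(h-q[3],3) for q in rows]
    print(json.dumps(off)); print(roll); print([grip]*10)
    e=np.array(s[:3])+B.T@np.array(off[-1])/100
    json.dump([*e,h-roll[-1]],open('cmd.json','w'))
def lin(a,b,n): return [list(np.array(a)+(np.array(b)-a)*k/n) for k in range(1,n+1)]
def push(w,phi,sgn,h,gap=0,z=.1,rad=.05):
    (x,y),_=C[w]; t=sgn*np.array([-np.sin(phi),np.cos(phi)]); p=np.array([x,y])+rad*np.array([np.cos(phi),np.sin(phi)])-t*(.016+gap)
    return [*p,z,h]
E
python3 - <<'E'
from h import *
print(r.tcp_to_tips)
s=cur(get_obs())
plan(lin(s,push('C',-.486,-1,4.227,.012,.16),9))
E
```

```text
0.011
[[-5.86, -1.62, 0.91], [-11.71, -3.25, 1.82], [-17.57, -4.87, 2.73], [-23.42, -6.5, 3.64], [-29.28, -8.12, 4.55], [-35.13, -9.75, 5.46], [-40.99, -11.37, 6.37], [-46.85, -13.0, 7.28], [-52.7, -14.62, 8.19], [-52.7, -14.62, 8.19]]
[np.float64(-0.153), np.float64(-0.305), np.float64(-0.458), np.float64(-0.61), np.float64(-0.763), np.float64(-0.915), np.float64(-1.068), np.float64(-1.221), np.float64(-1.373), np.float64(-1.373)]
[0, 0, 0, 0, 0, 0, 0, 0, 0, 0]
```

Emit:
step_arm(offset=[[-5.86,-1.62,0.91],[-11.71,-3.25,1.82],[-17.57,-4.87,2.73],[-23.42,-6.5,3.64],[-29.28,-8.12,4.55],[-35.13,-9.75,5.46],[-40.99,-11.37,6.37],[-46.85,-13.0,7.28],[-52.7,-14.62,8.19],[-52.7,-14.62,8.19]], roll=[-0.153,-0.305,-0.458,-0.61,-0.763,-0.915,-1.068,-1.221,-1.373,-1.373], gripper=[0,0,0,0,0,0,0,0,0,0])

```text
clock: 1.45
eef_pos: [0.6154, 0.2106, 0.1583]
ee_rot: [-0.515, 0.857, -0.0, -0.001]
force: [-1.8, 0.8, -1.1]
finger_gap: -0.003
finger_force: 0.0
```

```bash
python3 - <<'E'
from h import *
o=get_obs(); print(o['joints'].round(3),np.array(cur(o)).round(4),o['finger_gap'],o['force'])
s=push('C',-.486,-1,4.227,.012,.16)
d=push('C',-.486,-1,4.227,.012,.1)
c=push('C',-.486,-1,4.227,.002,.1)
plan(lin(s,d,5)+lin(d,c,4))
w,o=cam('wrist');cv2.imwrite('pics/w1.png',w['img'])
E
```

```text
[ 3.300e-01  4.890e-01  1.520e-01  1.235e+00 -1.000e-03 -7.530e-01] [ 0.6154  0.2106  0.1583 -2.0586] -0.0026824227760029584 [-1.83752421  0.75298304 -1.09391721]
meas-cmd [ 0.0026 -0.0028 -0.0017 -0.0022]
[[0.0, -0.0, 1.2], [0.0, -0.0, 2.4], [0.0, -0.0, 3.6], [0.0, -0.0, 4.8], [0.0, -0.0, 6.0], [0.25, -0.0, 6.0], [0.5, -0.0, 6.0], [0.75, -0.0, 6.0], [1.0, -0.0, 6.0], [1.0, -0.0, 6.0]]
[np.float64(-0.0), np.float64(-0.0), np.float64(-0.0), np.float64(-0.0), np.float64(-0.0), np.float64(-0.0), np.float64(-0.0), np.float64(-0.0), np.float64(-0.0), np.float64(-0.0)]
[0, 0, 0, 0, 0, 0, 0, 0, 0, 0]
```

View pics/w1.png

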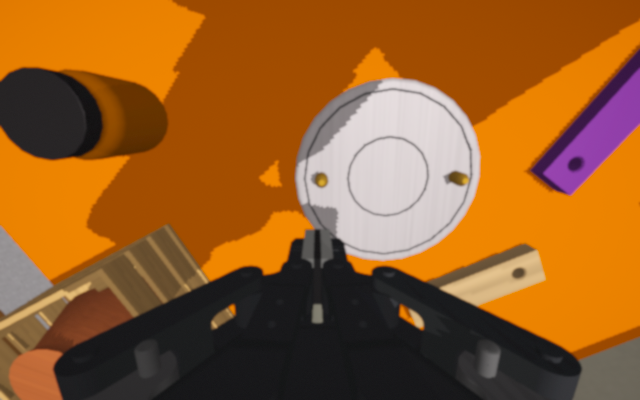

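The wrist view shows C's pin at (321,180), directly ahead of the fingertips. I'm going down 5.8 cm.

Emit:
step_arm(offset=[[0,0,1.2],[0,0,2.4],[0,0,3.6],[0,0,4.8],[0,0,5.8],[0,0,5.8],[0.25,0,5.8],[0.5,0,5.8],[0.75,0,5.8],[1.0,0,5.8]], roll=[0,0,0,0,0,0,0,0,0,0], gripper=[0,0,0,0,0,0,0,0,0,0])

```text
clock: 2.75
eef_pos: [0.6082, 0.2045, 0.1026]
ee_rot: [-0.516, 0.856, -0.0, 0.0]
force: [0.4, -0.5, -0.9]
finger_gap: -0.004
finger_force: 0.0
```

```bash
sed -i 's/gap=0,z=.1,/gap=0,z=.102,/' h.py; python3 - <<'E'
from h import *
s=json.load(open('cmd.json')); s[2]=.102; json.dump(s,open('cmd.json','w'))
o=get_obs(); print(np.array(cur(o)).round(4),o['force'])
plan([push('C',-.486-d,-1,4.227-d) for d in np.linspace(.0,.9,10)])
E
```

```text
[ 0.6082  0.2045  0.1026 -2.0565] [ 0.36512731 -0.45791507 -0.85954668]
meas-cmd [ 0.0001 -0.      0.0006 -0.0001]
[[0.2, -0.0, 0.0], [0.71, -0.14, 0.0], [1.23, -0.22, 0.0], [1.75, -0.25, 0.0], [2.27, -0.23, 0.0], [2.79, -0.15, 0.0], [3.3, -0.03, 0.0], [3.8, 0.15, 0.0], [4.27, 0.37, 0.0], [4.72, 0.64, 0.0]]
[np.float64(-0.0), np.float64(0.1), np.float64(0.2), np.float64(0.3), np.float64(0.4), np.float64(0.5), np.float64(0.6), np.float64(0.7), np.float64(0.8), np.float64(0.9)]
[0, 0, 0, 0, 0, 0, 0, 0, 0, 0]
```

Emit:
step_arm(offset=[[0.2,0,0],[0.71,-0.14,0],[1.23,-0.22,0],[1.75,-0.25,0],[2.27,-0.23,0],[2.79,-0.15,0],[3.3,-0.03,0],[3.8,0.15,0],[4.27,0.37,0],[4.72,0.64,0]], roll=[0,0.1,0.2,0.3,0.4,0.5,0.6,0.7,0.8,0.9], gripper=[0,0,0,0,0,0,0,0,0,0])

```text
clock: 4.0
eef_pos: [0.5825, 0.167, 0.1028]
ee_rot: [-0.091, 0.996, 0.001, 0.002]
force: [8.0, 4.9, -4.3]
finger_gap: 0.001
finger_force: 4.2
```

```bash
python3 - <<'E'
from h import *
o=get_obs(); print(np.array(cur(o)).round(4),o['force'],o['torque'])
plan([push('C',-.486-d,-1,4.227-d) for d in np.linspace(1.0,1.9,10)])
w,o=cam('wrist');cv2.imwrite('pics/w2.png',w['img'])
E
```

```text
[ 0.5825  0.167   0.1028 -2.9594] [ 7.95868931  4.87535706 -4.26524413] [ 1.04722051 -1.58337688 -0.02001353]
meas-cmd [ 0.0021  0.0012  0.0008 -0.003 ]
[[0.51, -0.14, 0.0], [1.03, -0.22, 0.0], [1.55, -0.25, 0.0], [2.07, -0.23, 0.0], [2.59, -0.16, 0.0], [3.1, -0.03, 0.0], [3.6, 0.14, 0.0], [4.07, 0.37, 0.0], [4.52, 0.64, 0.0], [4.94, 0.95, 0.0]]
[np.float64(0.1), np.float64(0.2), np.float64(0.3), np.float64(0.4), np.float64(0.5), np.float64(0.6), np.float64(0.7), np.float64(0.8), np.float64(0.9), np.float64(1.0)]
[0, 0, 0, 0, 0, 0, 0, 0, 0, 0]
```

View pics/w2.png

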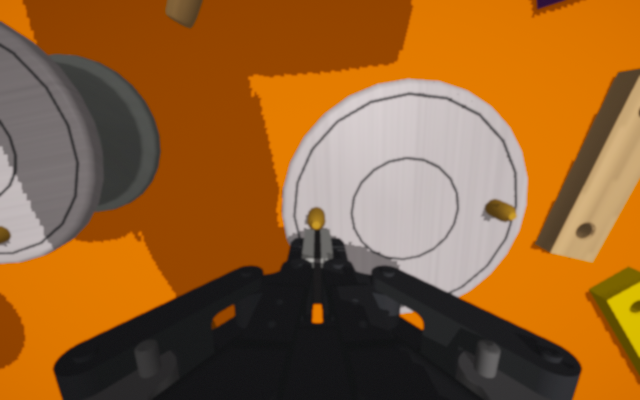

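C resists with about 9 N steadily, so it seems to bind. The pin at (317,218) sits square against the tip. I'll continue the turn.

Emit:
step_arm(offset=[[0.51,-0.14,0],[1.03,-0.22,0],[1.55,-0.25,0],[2.07,-0.23,0],[2.59,-0.16,0],[3.1,-0.03,0],[3.6,0.14,0],[4.07,0.37,0],[4.52,0.64,0],[4.94,0.95,0]], roll=[0.1,0.2,0.3,0.4,0.5,0.6,0.7,0.8,0.9,1.0], gripper=[0,0,0,0,0,0,0,0,0,0])

```text
clock: 5.3
eef_pos: [0.5322, 0.1657, 0.1029]
ee_rot: [0.398, 0.917, 0.0, 0.002]
force: [7.6, -3.2, -2.2]
finger_gap: -0.001
finger_force: 4.2
```

```bash
python3 - <<'E'
from h import *
o=get_obs(); print(np.array(cur(o)).round(4),o['force'],o['joints'].round(2))
f=[push('C',-.486-d,-1,4.227-d) for d in (2.0,2.1,2.2)]
b=push('C',-.486-2.2,-1,4.227-2.2,.02); u=b.copy(); u[2]=.16
plan(f+lin(f[-1],b,3)+lin(b,u,3))
E
```

```text
[0.5322 0.1657 0.1029 2.3226] [ 7.61024988 -3.16843644 -2.16099615] [ 0.3   0.37 -0.19  1.   -0.    1.12]
meas-cmd [ 0.0021 -0.0004  0.0009 -0.0043]
[[0.51, -0.14, 0.0], [1.03, -0.22, 0.0], [1.55, -0.25, 0.0], [0.92, -0.45, 0.0], [0.28, -0.65, 0.0], [-0.36, -0.84, 0.0], [-0.36, -0.84, -1.93], [-0.36, -0.84, -3.87], [-0.36, -0.84, -5.8], [-0.36, -0.84, -5.8]]
[0.1, 0.2, 0.3, np.float64(0.3), np.float64(0.3), np.float64(0.3), np.float64(0.3), np.float64(0.3), np.float64(0.3), np.float64(0.3)]
[0, 0, 0, 0, 0, 0, 0, 0, 0, 0]
```

Emit:
step_arm(offset=[[0.51,-0.14,0],[1.03,-0.22,0],[1.55,-0.25,0],[0.92,-0.45,0],[0.28,-0.65,0],[-0.36,-0.84,0],[-0.36,-0.84,-1.93],[-0.36,-0.84,-3.87],[-0.36,-0.84,-5.8],[-0.36,-0.84,-5.8]], roll=[0.1,0.2,0.3,0.3,0.3,0.3,0.3,0.3,0.3,0.3], gripper=[0,0,0,0,0,0,0,0,0,0])

```text
clock: 6.55
eef_pos: [0.5275, 0.1577, 0.1615]
ee_rot: [0.529, 0.849, 0.001, 0.001]
force: [0.9, 0.5, 0.6]
finger_gap: 0.001
finger_force: 0.0
```

```bash
python3 - <<'E'
from h import *
s=json.load(open('cmd.json')); h=.369+np.pi/2
a=push('B',.369,1,h,.014,.16);b=push('B',.369,1,h,.014);c=push('B',.369,1,h,.002)
plan(lin(s,a,5)+lin(a,b,3)+lin(b,c,2))
E
```

```text
meas-cmd [0.001  0.0001 0.0015 0.0002]
[[-4.38, -0.02, 0.0], [-8.76, -0.03, 0.0], [-13.14, -0.05, -0.0], [-17.53, -0.06, -0.0], [-21.91, -0.08, -0.0], [-21.91, -0.08, 1.93], [-21.91, -0.08, 3.87], [-21.91, -0.08, 5.8], [-21.31, -0.03, 5.8], [-20.71, 0.03, 5.8]]
[np.float64(0.017), np.float64(0.035), np.float64(0.052), np.float64(0.07), np.float64(0.087), np.float64(0.087), np.float64(0.087), np.float64(0.087), np.float64(0.087), np.float64(0.087)]
[0, 0, 0, 0, 0, 0, 0, 0, 0, 0]
```

Emit:
step_arm(offset=[[-4.38,-0.02,0],[-8.76,-0.03,0],[-13.14,-0.05,0],[-17.53,-0.06,0],[-21.91,-0.08,0],[-21.91,-0.08,1.93],[-21.91,-0.08,3.87],[-21.91,-0.08,5.8],[-21.31,-0.03,5.8],[-20.71,0.03,5.8]], roll=[0.017,0.035,0.052,0.07,0.087,0.087,0.087,0.087,0.087,0.087], gripper=[0,0,0,0,0,0,0,0,0,0])

```text
clock: 7.8
eef_pos: [0.6178, -0.0276, 0.1025]
ee_rot: [0.565, 0.825, -0.0, -0.0]
force: [-0.3, 0.3, 0.2]
finger_gap: -0.003
finger_force: 0.0
```

```bash
python3 - <<'E'
from h import *
o=get_obs(); print(np.array(cur(o)).round(4),o['force'],o['joints'].round(2))
h=.369+np.pi/2
plan([push('B',.369+d,1,h+d) for d in np.linspace(.0,.9,10)])
E
```

```text
[ 0.6178 -0.0276  0.1025  1.9399] [-0.29605029  0.28441652  0.19494804] [-0.04  0.47 -0.03  1.07 -0.    1.16]
meas-cmd [-0.0001  0.0005  0.0005  0.0001]
[[0.2, -0.0, -0.0], [0.71, 0.13, -0.0], [1.22, 0.22, -0.0], [1.75, 0.25, -0.0], [2.27, 0.23, -0.0], [2.79, 0.15, -0.0], [3.3, 0.03, -0.0], [3.8, -0.15, -0.0], [4.27, -0.37, -0.0], [4.72, -0.64, -0.0]]
[np.float64(0.0), np.float64(-0.1), np.float64(-0.2), np.float64(-0.3), np.float64(-0.4), np.float64(-0.5), np.float64(-0.6), np.float64(-0.7), np.float64(-0.8), np.float64(-0.9)]
[0, 0, 0, 0, 0, 0, 0, 0, 0, 0]
```

Emit:
step_arm(offset=[[0.2,0,0],[0.71,0.13,0],[1.22,0.22,0],[1.75,0.25,0],[2.27,0.23,0],[2.79,0.15,0],[3.3,0.03,0],[3.8,-0.15,0],[4.27,-0.37,0],[4.72,-0.64,0]], roll=[0,-0.1,-0.2,-0.3,-0.4,-0.5,-0.6,-0.7,-0.8,-0.9], gripper=[0,0,0,0,0,0,0,0,0,0])

```text
clock: 9.05
eef_pos: [0.5953, 0.0141, 0.1032]
ee_rot: [0.149, 0.989, 0.0, 0.001]
force: [0.3, -0.5, 0.1]
finger_gap: -0.002
finger_force: 0.0
```

```bash
python3 - <<'E'
from h import *
o=get_obs(); print(np.array(cur(o)).round(4),o['force'],o['joints'].round(2))
h=.369+np.pi/2
plan([push('B',.369+d,1,h+d) for d in np.linspace(1,1.9,10)])
E
```

```text
[0.5953 0.0141 0.1032 2.8435] [ 0.28529326 -0.45434877  0.06724695] [ 0.02  0.43 -0.09  1.04 -0.    0.32]
meas-cmd [0.0004 0.0005 0.0012 0.0037]
[[0.51, 0.13, -0.0], [1.03, 0.22, -0.0], [1.55, 0.25, -0.0], [2.07, 0.23, -0.0], [2.59, 0.15, -0.0], [3.1, 0.03, -0.0], [3.6, -0.15, -0.0], [4.07, -0.37, -0.0], [4.52, -0.64, -0.0], [4.94, -0.95, -0.0]]
[np.float64(-0.1), np.float64(-0.2), np.float64(-0.3), np.float64(-0.4), np.float64(-0.5), np.float64(-0.6), np.float64(-0.7), np.float64(-0.8), np.float64(-0.9), np.float64(-1.0)]
[0, 0, 0, 0, 0, 0, 0, 0, 0, 0]
```

There's almost no force, so B looks free. I'll finish the turn and then check by picture that the pin did move.

Emit:
step_arm(offset=[[0.51,0.13,0],[1.03,0.22,0],[1.55,0.25,0],[2.07,0.23,0],[2.59,0.15,0],[3.1,0.03,0],[3.6,-0.15,0],[4.07,-0.37,0],[4.52,-0.64,0],[4.94,-0.95,0]], roll=[-0.1,-0.2,-0.3,-0.4,-0.5,-0.6,-0.7,-0.8,-0.9,-1.0], gripper=[0,0,0,0,0,0,0,0,0,0])

```text
clock: 10.3
eef_pos: [0.5453, 0.0196, 0.1032]
ee_rot: [-0.344, 0.939, -0.0, 0.001]
force: [0.2, -0.9, -0.4]
finger_gap: 0.001
finger_force: 0.1
```

```bash
python3 - <<'E'
from h import *
o=get_obs(); print(np.array(cur(o)).round(4),o['force'],o['joints'].round(2))
w,o=cam('wrist');cv2.imwrite('pics/w3.png',w['img'])
E
```

```text
[ 0.5453  0.0196  0.1032 -2.4397] [ 0.15558258 -0.89756082 -0.35194666] [ 0.04  0.35 -0.22  1.   -0.   -0.67]
```

View pics/w3.png

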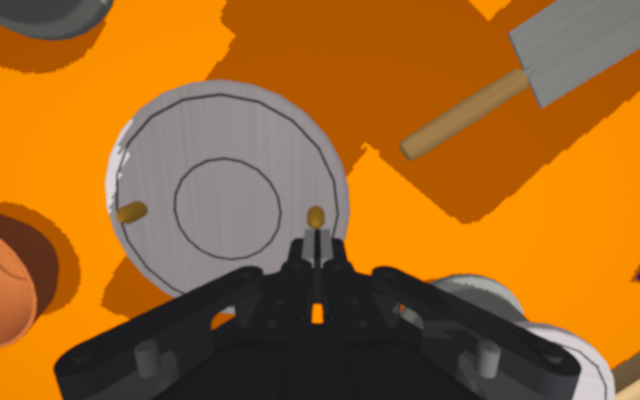

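B's pin at (316,215) followed the tip with under 1 N, so B is free. I'll finish its turn, back off, and go to A.

```bash
python3 - <<'E'
from h import *
h=.369+np.pi/2
f=[push('B',.369+d,1,h+d) for d in (2.0,2.1,2.2)]
b=push('B',.369+2.2,1,h+2.2,.02); u=b.copy(); u[2]=.16
plan(f+lin(f[-1],b,2)+lin(b,u,3))
print()
h=-.351-np.pi/2+2*np.pi
s=json.load(open('cmd.json'))
a=push('A',-.351,-1,h,.014,.16);b=push('A',-.351,-1,h,.014);c=push('A',-.351,-1,h,.002)
plan(lin(s,a,5)+lin(a,b,3)+lin(b,c,2))
E
```

```text
meas-cmd [-0.0004  0.0002  0.0012  0.0083]
[[0.51, 0.14, -0.0], [1.03, 0.22, -0.0], [1.55, 0.25, -0.0], [0.6, 0.55, -0.0], [-0.36, 0.84, -0.0], [-0.36, 0.84, -1.93], [-0.36, 0.84, -3.87], [-0.36, 0.84, -5.8], [-0.36, 0.84, -5.8], [-0.36, 0.84, -5.8]]
[-0.1, -0.2, -0.3, np.float64(-0.3), np.float64(-0.3), np.float64(-0.3), np.float64(-0.3), np.float64(-0.3), np.float64(-0.3), np.float64(-0.3)]
[0, 0, 0, 0, 0, 0, 0, 0, 0, 0]

meas-cmd [ 0.0022 -0.0085 -0.0568 -0.2917]
[[3.99, -3.66, 0.0], [7.98, -7.32, 0.0], [11.98, -10.99, -0.0], [15.97, -14.65, -0.0], [19.96, -18.31, -0.0], [19.96, -18.31, 1.93], [19.96, -18.31, 3.87], [19.96, -18.31, 5.8], [20.55, -18.44, 5.8], [21.13, -18.57, 5.8]]
[np.float64(-0.044), np.float64(-0.089), np.float64(-0.133), np.float64(-0.177), np.float64(-0.222), np.float64(-0.222), np.float64(-0.222), np.float64(-0.222), np.float64(-0.222), np.float64(-0.222)]
[0, 0, 0, 0, 0, 0, 0, 0, 0, 0]
```

Emit:
step_arm(offset=[[0.51,0.14,0],[1.03,0.22,0],[1.55,0.25,0],[0.6,0.55,0],[-0.36,0.84,0],[-0.36,0.84,-1.93],[-0.36,0.84,-3.87],[-0.36,0.84,-5.8],[-0.36,0.84,-5.8],[-0.36,0.84,-5.8]], roll=[-0.1,-0.2,-0.3,-0.3,-0.3,-0.3,-0.3,-0.3,-0.3,-0.3], gripper=[0,0,0,0,0,0,0,0,0,0])

```text
clock: 11.6
eef_pos: [0.5424, 0.0285, 0.1597]
ee_rot: [-0.478, 0.878, 0.0, -0.0]
force: [0.0, 0.3, 0.0]
finger_gap: -0.0
finger_force: 0.0
```

Emit:
step_arm(offset=[[3.99,-3.66,0],[7.98,-7.32,0],[11.98,-10.99,0],[15.97,-14.65,0],[19.96,-18.31,0],[19.96,-18.31,1.93],[19.96,-18.31,3.87],[19.96,-18.31,5.8],[20.55,-18.44,5.8],[21.13,-18.57,5.8]], roll=[-0.044,-0.089,-0.133,-0.177,-0.222,-0.222,-0.222,-0.222,-0.222,-0.222], gripper=[0,0,0,0,0,0,0,0,0,0])

```text
clock: 12.85
eef_pos: [0.5839, -0.2505, 0.1025]
ee_rot: [-0.573, 0.82, 0.0, -0.0]
force: [-0.4, -0.1, -0.6]
finger_gap: -0.001
finger_force: 0.0
```

```bash
python3 - <<'E'
from h import *
o=get_obs(); print(np.array(cur(o)).round(4),o['force'],o['joints'].round(2))
h=-.351-np.pi/2+2*np.pi
plan([push('A',-.351-d,-1,h-d) for d in np.linspace(0,.9,10)])
E
```

```text
[ 0.5839 -0.2505  0.1025 -1.9214] [-0.40786156 -0.07038567 -0.61669841] [-0.41  0.5   0.02  1.09 -0.   -1.63]
meas-cmd [ 0.     -0.0002  0.0005 -0.0001]
[[0.2, -0.0, -0.0], [0.71, -0.14, -0.0], [1.23, -0.22, -0.0], [1.75, -0.25, -0.0], [2.27, -0.23, -0.0], [2.79, -0.16, -0.0], [3.3, -0.03, -0.0], [3.8, 0.14, -0.0], [4.27, 0.37, -0.0], [4.72, 0.64, -0.0]]
[np.float64(0.0), np.float64(0.1), np.float64(0.2), np.float64(0.3), np.float64(0.4), np.float64(0.5), np.float64(0.6), np.float64(0.7), np.float64(0.8), np.float64(0.9)]
[0, 0, 0, 0, 0, 0, 0, 0, 0, 0]
```

Emit:
step_arm(offset=[[0.2,0,0],[0.71,-0.14,0],[1.23,-0.22,0],[1.75,-0.25,0],[2.27,-0.23,0],[2.79,-0.16,0],[3.3,-0.03,0],[3.8,0.14,0],[4.27,0.37,0],[4.72,0.64,0]], roll=[0,0.1,0.2,0.3,0.4,0.5,0.6,0.7,0.8,0.9], gripper=[0,0,0,0,0,0,0,0,0,0])

```text
clock: 14.1
eef_pos: [0.5645, -0.2929, 0.1037]
ee_rot: [-0.158, 0.987, -0.001, 0.003]
force: [9.0, -0.9, -3.8]
finger_gap: 0.001
finger_force: 4.1
```

```bash
python3 - <<'E'
from h import *
o=get_obs(); print(np.array(cur(o)).round(4),o['force'],o['joints'].round(2))
h=-.351-np.pi/2+2*np.pi
plan([push('A',-.351-d,-1,h-d) for d in np.linspace(1,1.9,10)])
print()
f=[push('A',-.351-d,-1,h-d) for d in (2.0,2.1,2.2)]
b=push('A',-.351-2.2,-1,h-2.2,.02); u=b.copy(); u[2]=.18
plan(f+lin(f[-1],b,2)+lin(b,u,4))
E
```

```text
[ 0.5645 -0.2929  0.1037 -2.8241] [ 9.01303032 -0.89659727 -3.82467994] [-0.48  0.49  0.01  1.08  0.   -0.8 ]
meas-cmd [ 0.0028 -0.0005  0.0017 -0.0027]
[[0.51, -0.14, -0.0], [1.03, -0.22, -0.0], [1.55, -0.25, -0.0], [2.07, -0.23, -0.0], [2.59, -0.16, -0.0], [3.1, -0.03, -0.0], [3.6, 0.14, -0.0], [4.07, 0.37, -0.0], [4.52, 0.64, -0.0], [4.94, 0.95, -0.0]]
[np.float64(0.1), np.float64(0.2), np.float64(0.3), np.float64(0.4), np.float64(0.5), np.float64(0.6), np.float64(0.7), np.float64(0.8), np.float64(0.9), np.float64(1.0)]
[0, 0, 0, 0, 0, 0, 0, 0, 0, 0]

meas-cmd [0.0526 0.006  0.0017 0.9973]
[[0.51, -0.14, -0.0], [1.03, -0.22, -0.0], [1.55, -0.25, -0.0], [0.6, -0.55, -0.0], [-0.36, -0.84, -0.0], [-0.36, -0.84, -1.95], [-0.36, -0.84, -3.9], [-0.36, -0.84, -5.85], [-0.36, -0.84, -7.8], [-0.36, -0.84, -7.8]]
[0.1, 0.2, 0.3, np.float64(0.3), np.float64(0.3), np.float64(0.3), np.float64(0.3), np.float64(0.3), np.float64(0.3), np.float64(0.3)]
[0, 0, 0, 0, 0, 0, 0, 0, 0, 0]
```

A resists with about 9 N, so it binds. I'll finish its turn.

Emit:
step_arm(offset=[[0.51,-0.14,0],[1.03,-0.22,0],[1.55,-0.25,0],[2.07,-0.23,0],[2.59,-0.16,0],[3.1,-0.03,0],[3.6,0.14,0],[4.07,0.37,0],[4.52,0.64,0],[4.94,0.95,0]], roll=[0.1,0.2,0.3,0.4,0.5,0.6,0.7,0.8,0.9,1.0], gripper=[0,0,0,0,0,0,0,0,0,0])

```text
clock: 15.35
eef_pos: [0.5136, -0.3011, 0.1039]
ee_rot: [0.335, 0.942, -0.002, 0.003]
force: [3.5, -8.5, -3.0]
finger_gap: -0.004
finger_force: 4.0
```

Emit:
step_arm(offset=[[0.51,-0.14,0],[1.03,-0.22,0],[1.55,-0.25,0],[0.6,-0.55,0],[-0.36,-0.84,0],[-0.36,-0.84,-1.95],[-0.36,-0.84,-3.9],[-0.36,-0.84,-5.85],[-0.36,-0.84,-7.8],[-0.36,-0.84,-7.8]], roll=[0.1,0.2,0.3,0.3,0.3,0.3,0.3,0.3,0.3,0.3], gripper=[0,0,0,0,0,0,0,0,0,0])

```text
clock: 16.6
eef_pos: [0.5105, -0.3084, 0.1816]
ee_rot: [0.47, 0.883, -0.0, 0.001]
force: [0.6, -0.8, -0.1]
finger_gap: -0.001
finger_force: 0.0
```

```bash
python3 - <<'E'
from h import *
o=get_obs(); print(o['clock'],np.array(cur(o)).round(4),o['force'],o['joints'].round(2))
s=json.load(open('cmd.json'))
# above bat, jaws across width: tool x along bat axis heading pi-.057 (or -.057)
h=np.pi-.057
a=[.5135,.395,.20,h]; b=[.5135,.395,.14,h]
plan(lin(s,a,10),100)
c,o=cam('top'); cv2.imwrite('pics/t2.png',cv2.resize(c['img'][140:240,180:460],(798,285),interpolation=cv2.INTER_CUBIC))
E
```

```text
16.6 [ 0.5105 -0.3084  0.1816  2.1629] [ 0.61513035 -0.80550949 -0.07219873] [-0.54  0.38  0.04  1.22  0.    0.44]
meas-cmd [ 0.0011 -0.0006  0.0016  0.0011]
[[5.81, 3.95, -0.2], [11.62, 7.9, -0.4], [17.44, 11.85, -0.6], [23.25, 15.8, -0.8], [29.06, 19.75, -1.0], [34.87, 23.7, -1.2], [40.68, 27.65, -1.4], [46.5, 31.6, -1.6], [52.31, 35.55, -1.8], [58.12, 39.5, -2.0]]
[np.float64(-0.092), np.float64(-0.185), np.float64(-0.277), np.float64(-0.369), np.float64(-0.461), np.float64(-0.554), np.float64(-0.646), np.float64(-0.738), np.float64(-0.831), np.float64(-0.923)]
[100, 100, 100, 100, 100, 100, 100, 100, 100, 100]
```

View pics/t2.png

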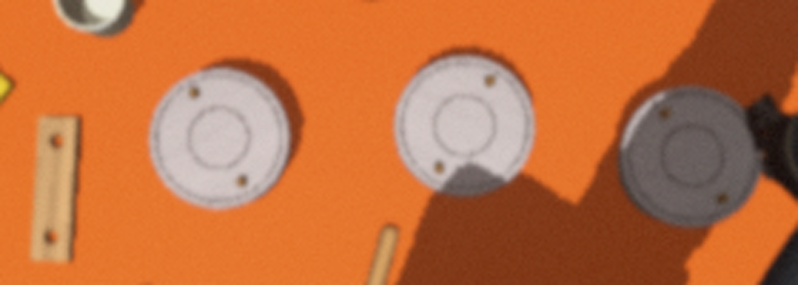

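All three wheels have moved. B's pins are now at crop px (490,80)/(439,168). The bat is unmoved at (55,189). I'll go to the bat over two calls because of the speed limit.

Emit:
step_arm(offset=[[4.8,3.3,-0.2],[9.6,6.6,-0.4],[14.4,9.9,-0.6],[19.2,13.2,-0.8],[24.0,16.5,-1.0],[28.8,19.8,-1.2],[33.6,23.1,-1.4],[38.4,26.4,-1.6],[43.2,29.7,-1.8],[48.0,33.0,-2.0]], roll=[-0.092,-0.185,-0.277,-0.369,-0.461,-0.554,-0.646,-0.738,-0.831,-0.923], gripper=[100,100,100,100,100,100,100,100,100,100])

```text
clock: 17.9
eef_pos: [0.5156, 0.2768, 0.1993]
ee_rot: [0.026, 1.0, -0.0, -0.001]
force: [0.2, 0.0, -0.1]
finger_gap: 0.997
finger_force: 0.0
```

```bash
python3 - <<'E'
from h import *
# undo: start of previous call
h0=2.1619; e=json.load(open('cmd.json'))
B=np.array([[np.cos(e[3]-.923),np.sin(e[3]-.923),0],[np.sin(e[3]-.923),-np.cos(e[3]-.923),0],[0,0,-1]])
p=np.array(e[:3])-B.T@(np.array([58.12-48,39.5-33,0])/100)
s=[*p,e[3]]; json.dump(s,open('cmd.json','w'))
h=np.pi-.057
plan(lin(s,[.5135,.395,.13,h],6),100)
c,o=cam('top')
cv2.imwrite('pics/t3.png',cv2.resize(c['img'][140:240,180:460],(798,285),interpolation=cv2.INTER_CUBIC))
E
```

```text
meas-cmd [-0.0003  0.002  -0.0007  0.0038]
[[0.15, 2.0, 1.17], [0.31, 4.0, 2.33], [0.46, 6.0, 3.5], [0.62, 8.0, 4.67], [0.77, 9.99, 5.83], [0.92, 11.99, 7.0], [0.92, 11.99, 7.0], [0.92, 11.99, 7.0], [0.92, 11.99, 7.0], [0.92, 11.99, 7.0]]
[np.float64(0.0), np.float64(0.0), np.float64(0.0), np.float64(0.0), np.float64(0.0), np.float64(0.0), np.float64(0.0), np.float64(0.0), np.float64(0.0), np.float64(0.0)]
[100, 100, 100, 100, 100, 100, 100, 100, 100, 100]
```

Emit:
step_arm(offset=[[0.15,2.0,1.17],[0.31,4.0,2.33],[0.46,6.0,3.5],[0.62,8.0,4.67],[0.77,9.99,5.83],[0.92,11.99,7.0],[0.92,11.99,7.0],[0.92,11.99,7.0],[0.92,11.99,7.0],[0.92,11.99,7.0]], roll=[0,0,0,0,0,0,0,0,0,0], gripper=[100,100,100,100,100,100,100,100,100,100])

```text
clock: 19.2
eef_pos: [0.5139, 0.3947, 0.1309]
ee_rot: [0.029, 1.0, 0.0, 0.0]
force: [-0.1, -0.5, 0.3]
finger_gap: 1.0
finger_force: 0.0
```

```bash
python3 - <<'E'
from h import *
o=get_obs();print(np.array(cur(o)).round(4))
w,o=cam('wrist');cv2.imwrite('pics/w4.png',w['img'])
E
```

```text
[0.5139 0.3947 0.1309 3.0841]
```

View pics/w4.png

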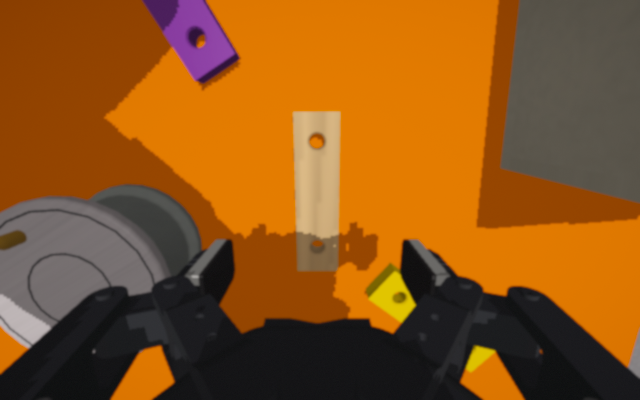

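Holes are at (316.5,140) and (317.5,245). A corner of the yellow bar lies near (385,295), so I'll check finger clearance.

```bash
python3 - <<'E'
from h import *
w,_=cam('wrist'); o=get_obs()
P,Q=at(w,316.5,140,.018,o),at(w,317.5,245,.018,o); d=Q-P
print(P.round(4),Q.round(4),((P+Q)/2).round(4),np.hypot(*d[:2]).round(4),np.arctan2(d[1],d[0]).round(4))
for u,v in((368,293),(390,268),(412,312)): print('yellow',at(w,u,v,.018,o).round(4))
E
```

```text
[0.4617 0.3974 0.018 ] [0.5602 0.3927 0.018 ] [0.511  0.3951 0.018 ] 0.0986 -0.048
yellow [0.6156 0.4405 0.018 ]
yellow [0.5888 0.4622 0.018 ]
yellow [0.6405 0.4854 0.018 ]
```

```bash
python3 - <<'E'
from h import *
s=json.load(open('cmd.json'))
a=[.512,.395,.03,np.pi-.052]
b=[.512,.395,.013,np.pi-.052]
plan(lin(s,a,6)+lin(a,b,3),100)
E
```

```text
meas-cmd [ 0.0003 -0.0001  0.0008 -0.0006]
[[0.03, -0.0, 1.67], [0.05, -0.0, 3.33], [0.08, -0.0, 5.0], [0.1, -0.0, 6.67], [0.13, -0.0, 8.33], [0.15, -0.0, 10.0], [0.15, -0.0, 10.57], [0.15, -0.0, 11.13], [0.15, -0.0, 11.7], [0.15, -0.0, 11.7]]
[np.float64(-0.001), np.float64(-0.002), np.float64(-0.002), np.float64(-0.003), np.float64(-0.004), np.float64(-0.005), np.float64(-0.005), np.float64(-0.005), np.float64(-0.005), np.float64(-0.005)]
[100, 100, 100, 100, 100, 100, 100, 100, 100, 100]
```

Emit:
step_arm(offset=[[0.03,0,1.67],[0.05,0,3.33],[0.08,0,5.0],[0.1,0,6.67],[0.13,0,8.33],[0.15,0,10.0],[0.15,0,10.57],[0.15,0,11.13],[0.15,0,11.7],[0.15,0,11.7]], roll=[-0.001,-0.002,-0.002,-0.003,-0.004,-0.005,-0.005,-0.005,-0.005,-0.005], gripper=[100,100,100,100,100,100,100,100,100,100])

```text
clock: 20.55
eef_pos: [0.512, 0.3951, 0.0132]
ee_rot: [0.026, 1.0, -0.0, -0.0]
force: [-0.4, 0.6, -0.1]
finger_gap: 0.999
finger_force: 0.0
```

Emit:
step_arm(offset=[[0,0,0],[0,0,0],[0,0,0],[0,0,0],[0,0,0],[0,0,0],[0,0,0],[0,0,0],[0,0,0],[0,0,0]], roll=[0,0,0,0,0,0,0,0,0,0], gripper=[35,35,35,35,35,35,35,35,35,35], grip_force=40)

```text
clock: 21.8
eef_pos: [0.5123, 0.3954, 0.0138]
ee_rot: [0.026, 1.0, 0.0, 0.0]
force: [0.5, 0.4, 4.8]
finger_gap: 0.456
finger_force: 41.6
```

Emit:
step_arm(offset=[[0,0,-1],[0,0,-3],[0,0,-6],[0,0,-9],[0,0,-12],[0,0,-14],[0,0,-15],[0,0,-15],[0,0,-15],[0,0,-15]], roll=[0,0,0,0,0,0,0,0,0,0], gripper=[35,35,35,35,35,35,35,35,35,35])

```text
clock: 23.05
eef_pos: [0.5117, 0.3949, 0.1623]
ee_rot: [0.026, 1.0, -0.001, -0.001]
force: [-0.5, 0.8, -1.4]
finger_gap: 0.458
finger_force: 40.9
```

```bash
python3 - <<'E'
from h import *
s=json.load(open('cmd.json')); s[2]=.163; json.dump(s,open('cmd.json','w'))
o=get_obs();print(o['clock'],np.array(cur(o)).round(4),o['finger_gap'],o['finger_force'],o['force'])
w,_=cam('wrist');cv2.imwrite('pics/w5.png',w['img'])
c,_=cam('top');cv2.imwrite('pics/t5.png',c['img'])
v=np.vstack([cv2.resize(w['img'][100:300,220:420],(600,600))])
t=cv2.resize(c['img'][150:220,310:380],(600,600),interpolation=cv2.INTER_CUBIC)
cv2.imwrite('pics/m5.png',cv2.resize(np.hstack([v,t]),(800,400)))
cv2.imwrite('pics/m6.png',np.hstack([cv2.resize(v,(400,400)),cv2.resize(t,(400,400))]))
E
```

```text
23.05 [0.5117 0.3949 0.1623 3.0898] 0.4581168757354201 40.9096223115921 [-0.54469706  0.84111285 -1.41293548]
```

View pics/m6.png

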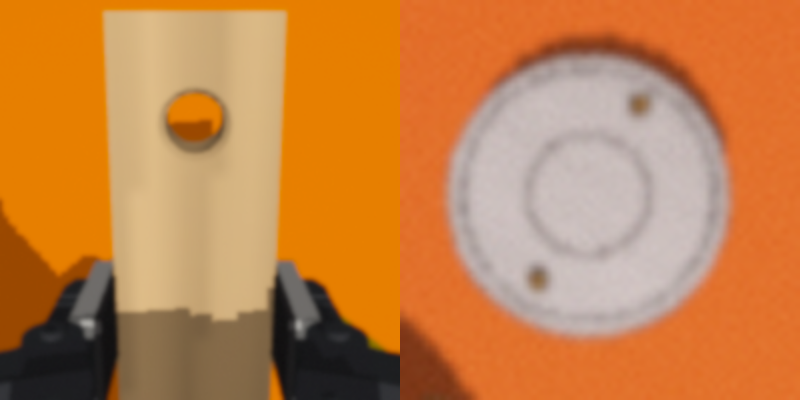

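The bat is held, with its near hole at wrist px (317.5,160). B is at rest with pins at top px about (351.6,168.2)/(334,198.8). I'll combine top and earlier wrist readings for B's centre.

```bash
python3 - <<'E'
from h import *
w,_=cam('wrist'); o=get_obs()
T=np.array(w['tool_from_camera'])
def tool(u,v,z):
    d=T[:3,:3]@np.array([(u-w['cx'])/w['fx'],-(v-w['cy'])/w['fy'],-1.]); p=T[:3,3]; return p+d*(z-p[2])/d[2]
print('hole',tool(317.5,160,-.0042).round(4),'end',tool(317.5,105.5,-.0042).round(4),'edges',tool(272,105.5,-.0042).round(4),tool(363,105.5,-.0042).round(4))
# w3: wrist pins of B (tips z=.101)
o3=dict(eef_pos=[.5453,.0196,.1032],ee_rot=R.from_matrix([[np.cos(-2.4397),np.sin(-2.4397),0],[np.sin(-2.4397),-np.cos(-2.4397),0],[0,0,-1]]).as_quat())
P,Q=at(w,316,210,.101,o3),at(w,124,214,.101,o3); print('w3',P.round(4),Q.round(4),((P+Q)/2).round(4),np.hypot(*(P-Q)[:2]))
c,_=cam('top'); s=400/70
g=lambda u,v,z:at(c,310+(u+.5)/s-.5,150+(v+.5)/s-.5,z)
P,Q=g(238,104,.101),g(137,279,.101);d=P-Q
print('top',P.round(4),Q.round(4),((P+Q)/2).round(4),np.hypot(*d[:2]),np.arctan2(d[1],d[0]),g(188,195,.085).round(4))
hs=cv2.cvtColor(c['img'],cv2.COLOR_BGR2HSV)[150:220,310:380]
m=(hs[...,1]>70).astype(np.uint8); n,l,st,ce=cv2.connectedComponentsWithStats(m)
for i in range(1,n):
    if st[i,4]<40: print(ce[i]+[310,150],st[i,4])
E
```

```text
hole [ 0.0503  0.0002 -0.0042] end [ 0.0741  0.0002 -0.0042] edges [ 0.0741 -0.0196 -0.0042] [ 0.0741  0.0201 -0.0042]
w3 [0.5271 0.0036 0.101 ] [ 0.5917 -0.0695  0.101 ] [ 0.5594 -0.0329  0.101 ] 0.09748427903116996
top [ 0.6067 -0.0533  0.101 ] [ 0.522  -0.0029  0.101 ] [ 0.5644 -0.0281  0.101 ] 0.0985334810037103 -0.5374598524467922 [ 0.5644 -0.0287  0.085 ]
[351.71428571 168.        ] 7
[333.6 198.8] 5
```

```bash
python3 - <<'E'
from h import *
s=json.load(open('cmd.json')); h=np.pi-.537
plan(lin(s,[.5643,-.029,.163,h],9),35)
E
```

```text
meas-cmd [-0.      0.0001 -0.     -0.    ]
[[-0.82, -4.68, 0.0], [-1.65, -9.35, 0.0], [-2.47, -14.03, 0.0], [-3.3, -18.7, 0.0], [-4.12, -23.38, 0.0], [-4.94, -28.05, 0.0], [-5.77, -32.73, 0.0], [-6.59, -37.4, 0.0], [-7.41, -42.08, 0.0], [-7.41, -42.08, 0.0]]
[np.float64(0.054), np.float64(0.108), np.float64(0.162), np.float64(0.216), np.float64(0.27), np.float64(0.323), np.float64(0.377), np.float64(0.431), np.float64(0.485), np.float64(0.485)]
[35, 35, 35, 35, 35, 35, 35, 35, 35, 35]
```

Emit:
step_arm(offset=[[-0.82,-4.68,0],[-1.65,-9.35,0],[-2.47,-14.03,0],[-3.3,-18.7,0],[-4.12,-23.38,0],[-4.94,-28.05,0],[-5.77,-32.73,0],[-6.59,-37.4,0],[-7.41,-42.08,0],[-7.41,-42.08,0]], roll=[0.054,0.108,0.162,0.216,0.27,0.323,0.377,0.431,0.485,0.485], gripper=[35,35,35,35,35,35,35,35,35,35])

```text
clock: 24.5
eef_pos: [0.5645, -0.0318, 0.1633]
ee_rot: [0.267, 0.964, -0.0, 0.0]
force: [-0.6, 0.8, -1.9]
finger_gap: 0.456
finger_force: 41.0
```

Emit:
step_arm(offset=[[0,0,0.5],[0,0,1.0],[0,0,1.5],[0,0,2.0],[0,0,2.5],[0,0,3.0],[0,0,3.5],[0,0,3.8],[0,0,3.8],[0,0,3.8]], roll=[0,0,0,0,0,0,0,0,0,0], gripper=[35,35,35,35,35,35,35,35,35,35])

```text
clock: 25.75
eef_pos: [0.5644, -0.0289, 0.1255]
ee_rot: [0.265, 0.964, -0.0, 0.0]
force: [-1.1, 0.7, -0.9]
finger_gap: 0.458
finger_force: 41.0
```

```bash
python3 - <<'E'
from h import *
s=json.load(open('cmd.json')); s[2]=.125; json.dump(s,open('cmd.json','w'))
o=get_obs();print(o['clock'],np.array(cur(o)).round(4),o['finger_gap'],o['force'])
w,_=cam('wrist');cv2.imwrite('pics/w7.png',w['img'])
a=cv2.resize(w['img'][80:240,220:420],(750,600),interpolation=cv2.INTER_CUBIC)
cv2.imwrite('pics/m7.png',a)
E
```

```text
25.75 [ 0.5644 -0.0289  0.1255  2.6048] 0.4580873609439212 [-1.11988687  0.69900888 -0.85093413]
```

View pics/m7.png

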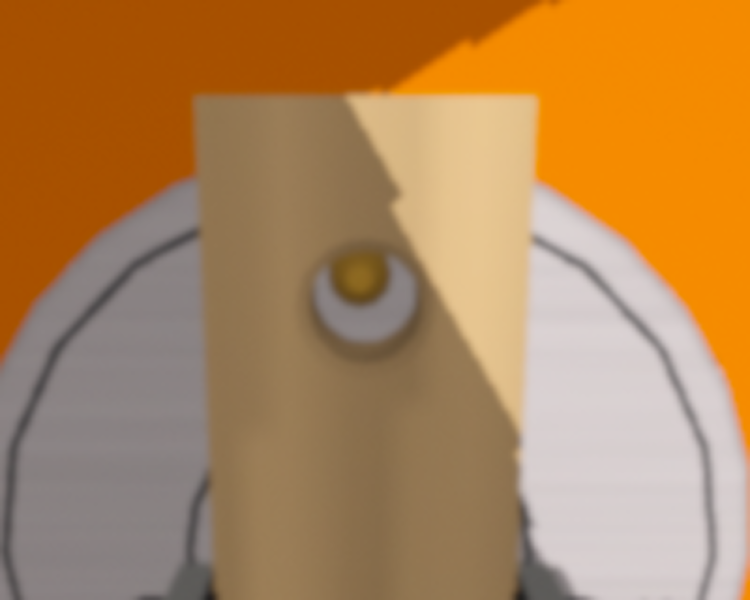

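Through the hole (rim centre about crop (366,302)) the pin tip shows at crop (359,275), i.e. px (315.7,153.3).

```bash
python3 - <<'E'
from h import *
w,_=cam('wrist'); T=np.array(w['tool_from_camera'])
def tool(u,v,z):
    d=T[:3,:3]@np.array([(u-w['cx'])/w['fx'],-(v-w['cy'])/w['fy'],-1.]); p=T[:3,3]; return p+d*(z-p[2])/d[2]
f=lambda u,v:(220+(u+.5)/3.75-.5,80+(v+.5)/3.75-.5)
print('pin',tool(*f(359,275),.0245).round(4))
print('hole top rim',tool(*f(365,302),-.0042).round(4), 'hole bottom rim far edge',tool(*f(366,345),.0138).round(4),tool(*f(366,247),-.0042).round(4),tool(*f(366,358),-.0042).round(4))
print('end',tool(*f(365,95),-.0042).round(4))
E
```

```text
pin [ 0.0503 -0.0014  0.0245]
hole top rim [ 0.0501 -0.0005 -0.0042] hole bottom rim far edge [ 0.0417 -0.0004  0.0138] [ 0.0567 -0.0004 -0.0042] [ 0.0432 -0.0004 -0.0042]
end [ 0.0742 -0.0005 -0.0042]
```

The pin and hole agree within 1 mm, so I'll go down in stages.

Emit:
step_arm(offset=[[0,-0.05,0.2],[0,-0.05,0.4],[0,-0.05,0.6],[0,-0.05,0.8],[0,-0.05,1.0],[0,-0.05,1.2],[0,-0.05,1.4],[0,-0.05,1.6],[0,-0.05,1.6],[0,-0.05,1.6]], roll=[0,0,0,0,0,0,0,0,0,0], gripper=[35,35,35,35,35,35,35,35,35,35])

```text
clock: 27.1
eef_pos: [0.5641, -0.0293, 0.1094]
ee_rot: [0.265, 0.964, -0.0, 0.0]
force: [0.7, 0.8, -1.0]
finger_gap: 0.458
finger_force: 41.0
```

Emit:
step_arm(offset=[[0,0,0.15],[0,0,0.3],[0,0,0.45],[0,0,0.6],[0,0,0.75],[0,0,0.85],[0,0,0.95],[0,0,1.0],[0,0,1.0],[0,0,1.0]], roll=[0,0,0,0,0,0,0,0,0,0], gripper=[35,35,35,35,35,35,35,35,35,35])

```text
clock: 28.35
eef_pos: [0.564, -0.0293, 0.0994]
ee_rot: [0.265, 0.964, -0.0, 0.0]
force: [0.9, -1.1, -1.0]
finger_gap: 0.458
finger_force: 41.0
```

Emit:
step_arm(offset=[[0,0,0],[0,0,0],[0,0,0],[0,0,0],[0,0,0],[0,0,0],[0,0,0],[0,0,0],[0,0,0],[0,0,0]], roll=[0,0,0,0,0,0,0,0,0,0], gripper=[48,50,53,56,60,64,68,72,75,75], grip_force=20)

```text
clock: 29.6
eef_pos: [0.564, -0.0293, 0.0994]
ee_rot: [0.265, 0.964, -0.0, -0.0]
force: [-1.0, 0.4, 0.7]
finger_gap: 0.753
finger_force: 0.0
```

Emit:
step_arm(offset=[[0,0,-0.5],[0,0,-1.5],[0,0,-3],[0,0,-5],[0,0,-8],[0,0,-11],[0,0,-13],[0,0,-14],[0,0,-14],[0,0,-14]], roll=[0,0,0,0,0,0,0,0,0,0], gripper=[75,75,75,75,75,75,75,75,75,75])

```text
clock: 30.85
eef_pos: [0.5637, -0.0293, 0.2387]
ee_rot: [0.265, 0.964, -0.0, -0.001]
force: [-0.1, 0.4, -0.2]
finger_gap: 0.745
finger_force: 0.0
```

```bash
python3 - <<'E'
from h import *
o=get_obs();print(o['clock'],np.array(cur(o)).round(4),o['finger_gap'],o['force'])
w,_=cam('wrist');hs=cv2.cvtColor(w['img'],cv2.COLOR_BGR2HSV)
# bat quad: wood hue region; print mask box + pins inside; compare two shots for motion
def bat(img):
    hs=cv2.cvtColor(img,cv2.COLOR_BGR2HSV); m=cv2.inRange(hs,(10,40,60),(28,165,255))
    n,l,st,ce=cv2.connectedComponentsWithStats(m); out=[]
    for i in range(1,n):
        if st[i,4]>300: out.append((st[i].tolist(),ce[i].round(1).tolist(),cv2.minAreaRect(np.argwhere(l==i)[:,::-1].astype(np.float32))))
    return out
for q in bat(w['img']): print(q)
for k in range(4): w2,_=cam('wrist')
print('diff',np.abs(w2['img'].astype(int)-w['img']).mean())
cv2.imwrite('pics/w8.png',w['img']); print('at centre col',[ (v,w['img'][v,317].tolist()) for v in range(60,330,10)])
s,_=cam('scene');cv2.imwrite('pics/s8.png',s['img'])
E
```

```text
30.85 [ 0.5637 -0.0293  0.2387  2.6048] 0.7446458742501694 [-0.13161522  0.36127676 -0.20913153]
([305, 0, 31, 77, 1179], [320.7, 37.2], ((320.67425537109375, 37.05742645263672), (79.19952392578125, 15.51266098022461), 77.27564239501953))
([294, 115, 62, 147, 5972], [317.2, 186.3], ((324.5, 188.0), (61.0, 146.0), -0.0))
([517, 171, 123, 205, 12864], [588.2, 265.9], ((611.5344848632812, 280.913818359375), (181.202880859375, 137.08392333984375), 66.80140686035156))
diff 0.48130208333333335
at centre col [(60, [15, 76, 139]), (70, [0, 75, 158]), (80, [0, 75, 159]), (90, [0, 131, 236]), (100, [0, 131, 236]), (110, [0, 132, 236]), (120, [128, 178, 212]), (130, [114, 161, 194]), (140, [29, 93, 127]), (150, [68, 97, 121]), (160, [72, 104, 130]), (170, [71, 104, 129]), (180, [70, 102, 128]), (190, [69, 101, 127]), (200, [73, 105, 131]), (210, [72, 105, 131]), (220, [71, 103, 130]), (230, [71, 103, 129]), (240, [36, 85, 115]), (250, [74, 107, 134]), (260, [70, 106, 136]), (270, [0, 76, 160]), (280, [0, 75, 160]), (290, [0, 75, 159]), (300, [0, 70, 149]), (310, [42, 79, 150]), (320, [60, 112, 201])]
```

```bash
python3 - <<'E'
from h import *
w,_=cam('wrist'); o=get_obs()
g=cv2.cvtColor(w['img'],cv2.COLOR_BGR2HSV)
col=w['img'][:,306].astype(int); d=np.abs(np.diff(col,axis=0)).sum(1); print([i for i in range(90,300) if d[i]>60])
row=w['img'][190].astype(int); d=np.abs(np.diff(row,axis=0)).sum(1); print([i for i in range(270,370) if d[i]>40])
P,Q=at(w,317,115,.103,o),at(w,317,262.5,.103,o); e=P-Q
print(((P+Q)/2).round(4),np.hypot(*e[:2]).round(4),np.hypot(*(at(w,317,140,.102,o)-at(w,317,241,.102,o))[:2]).round(4))
E
```

```text
[114]
[287, 289, 345, 346]
[ 0.5655 -0.0308  0.103 ] 0.151 0.1038
```

```bash
python3 -c "
from cell import r
print(r.hand_in())"
```

```text
the job is handed in; nothing more can be done
None
```

I turned all three wheels about 2.2 rad each: A and C bind at roughly 9 N, and B runs free at under 1 N. The bat is seated on B over both pins, the wheel is at rest, and the job is handed in; hand-in returned no verdict.

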